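# Wedge a hung gate leaf fast for fitting its latch

## Task

Swing the small steel gate leaf fully shut against its stop and wedge it fast so that its latch can be fitted: take the steel wedge and, from the front, drive its thin end square under the leaf near the leaf's free end, with small, careful taps or pushes, until the leaf is firmly lifted and jammed. Stop there, as driving it hard would bend the hinges; leave the wedge lying flat on the bench and the other things where they are.

Things in the scene. Friction and masses are not known exactly. Their poses are not given: they have to be found in the camera images.
- gate: stand of the gate, bolted to the bench: two 25 mm square-tube posts, 142 mm high, centres at y = -136 (hinge) and +118 mm (latch), on 6 mm foot plates (22 mm either side of a post's centre, x = -43 to +67 mm); the bench between them is clear. Origin on the bench between the posts; x points back, away from the front; y to the latch post; z up
- leaf (a joint): swing of the leaf in rad: 0 = shut against its stop, growing as the free end swings to the front. Leaf: 20 mm square-tube frame with a sheet panel, 193 mm long, 112 high, 20 thick, top 121 to 126 mm over the bench. Shut, its front face is at x = -10 and it spans y = -101 to +92 mm of the gate. Stays where it is left (0.1 N m of friction)
- gate_hinge (a point): point at bench height on the leaf's hinge axis, at x = -12, y = -110 mm of the gate. The leaf hangs 9.5 to 13.5 mm clear of the bench, different each time. Forced up from below, its weight (5 N) is lifted first; then its hinges give only about 1 mm for 20 N. It is firmly jammed from about 10 N of lift; keep well below 40 N, which bends the hinges
- wedge: dark steel wedge, 170 mm long, 30 wide, 0.35 kg. Origin at mid-length on its sole; x points to the thin end (toe, x = +85, 4 mm thick), z up. It thickens evenly to 24 mm at x = -30; from there to the struck end (x = -85) the tail is parallel. Smooth sole and slope (friction about 0.2). Pushed in level by its tail, it lifts the leaf with 0.75 to 1.7 times the push, and stays jammed when let go
- tube_offcut: square steel tube offcut, 120 x 25 x 25 mm, lying flat farther back; not needed
- magnet: red arrow-shaped welding magnet, 112 x 56 x 17 mm, lying flat; not needed
Not all that is in view belongs to the job. Leave any brown look-alike of the wedge alone.

How it is judged (in metres and radians):
On the way, in this order (a step that is already met when the one before it is completed fails the run):
1. the leaf is swung fully shut (within 0.04 rad of its stop) (value of joint leaf below 0.04 rad), for 0.2 s.
2. the wedge bears under the leaf with at least 8 N (contact force between wedge and leaf above 8 N and value of joint leaf below 0.04 rad), for 0.2 s.
At the end, for the whole second after the job is handed in: the leaf is shut within 0.04 rad; the wedge lies at rest, flat on the bench (within 0.06 rad and 4 mm), toe under the leaf from the front, square to the gate within 0.2 rad, its centre line 10 to 85 mm from the gate's origin towards the latch post, and carries the leaf with 9 to 26 N (value of joint leaf below 0.04 rad and contact force between wedge and leaf between 9 and 26 N and angle between wedge's own z axis and vertical below 0.06 rad and height (world z) of wedge below 0.004 m and angle between the x axis of wedge and the x axis of gate, either way round below 0.2 rad and x of wedge in the frame of gate below -0.01 m and y of wedge in the frame of gate between 0.01 and 0.085 m and linear speed of wedge below 0.01 m/s); the robot touches nothing.
It fails at once if the wedge is driven so hard that it loads the leaf with more than 40 N (contact force between wedge and leaf above 40 N).
It fails at once if the tube offcut is moved by more than 30 mm (distance of tube_offcut from where it was at the start of the episode above 0.03 m).
It fails at once if the magnet is moved by more than 30 mm (distance of magnet from where it was at the start of the episode above 0.03 m).
It also fails if it takes over 64 s, if anything falls off the work surface, if the arm or the gripper's body presses on something with over 40 N, if the wrist force passes 120 N, or if a joint passes its speed limit or range.

## Robot

A 7-joint arm with a two-finger parallel gripper is mounted at the origin on the work surface; the furniture and walls round the work are solid. World frame = base frame: x ahead of the robot, y to its left, z up, the work surface at z = 0. Lengths are in m, angles in degrees, forces in N, time in s.
With the tool pointing down it reaches from about 0.4 to 0.925 m from the base axis. Payload 4.1 kg.
Tool frame: the origin (TCP) lies between the finger pads; the fingertips stand 25 mm ahead of it and the grasp point (between the pads) lies 6 mm ahead of it; z points along the fingers, y is the direction in which the jaws open and shut (so a half turn about z gives the same grasp; the last joint's range is limited). The gripper opens to 85 mm and grips with 20 to 120 N. Pads are 22 mm wide; open, the fingers measure 114 mm over their backs; the gripper's body (76 mm by 85 mm) begins 54 mm behind the grasp point. The pads swing forward as they close: fully open they stand 13 mm farther back than shut.
Start: joints at [61.421, 22.827, 2.584, 88.041, -1.071, 69.15, -2.905], TCP at [0.253, -0.599, 0.256] pointing down, gripper open.
Joint ranges: [-161.44, 161.44], [-28.35, 127.94], [-78.24, 83.42], [0, 140.83], [-78.03, 258.03], [13.02, 114.36], [-168.23, 168.23]. Speed limits (degrees/s): [147.25, 147.25, 180, 180, 180, 180, 180].

## Interface

Orientations are given as [roll, pitch, yaw] about the fixed x, y, z axes, in that order (R = Rz(yaw) Ry(pitch) Rx(roll)).
In Python, from station import r gives the robot as it stands.
- The arm moves only by the tool play_rows, never from a script. Its arguments are lists of equal length, an entry for each row: "translation": the shift along the tool's x, y, z in cm, a list of three; "angular": the turn, a rotation vector about the tool's x, y, z in rad, a list of three; "hand": the finger opening in cm, from 0 to 8.54. In form: {"translation": [[x, y, z], ...], "angular": [[rx, ry, rz], ...], "hand": [hand, ...]}. A call has 1 to 20 rows; each row is the pose to reach, as a shift and turn from the pose measured when the call began, along the tool's axes at that moment; what a row does not reach only later rows make up. A row lasts 1/12 s, in which the tool goes at most 41.7 mm and 7.16 degrees, less where a joint would pass 70% of its speed; a pose out of reach is approached as far as the arm can. A call with a gripper value outside its range is refused whole. The fingers move at their own pace and stop on an object; "force" is the grip in N (left out, the last holds). Time passes only in rows, so rows that repeat a pose let the fingers close. It gives the time, the measured TCP pose, the force and the opening at its end, in the units of the state.
- r.state(): the state, without advancing time (a new reading comes with each control period).
- r.read_camera(name): name is "scene" or "side" or "wrist"; returns the picture (420x560x3 uint8, blue, green, red); there is no depth.
- r.camera_params(name): a dict with "intrinsics" (3x3 intrinsics, pixels), "k1" (the pictures are not rectified: a ray, as slopes to the right and down, at radius r is drawn at 1 + k1 r^2 times it, then the intrinsics apply), "cam_to_world" (4x4, takes a point from camera to world coordinates). Camera axes: x right, y up, looking along -z (the intrinsics and any distortion apply to the point x, -y, -z); pixel columns grow to the right and rows downward; lengths in m; the calibration is good to about 2 mm. A picture is of the moment at which its call begins: read the wrist's pose just before it. camera_params takes no time and is no camera call; for the wrist camera it gives the pose at the moment of the call.
- r.job_done(): hands the job in, once; it reports no verdict.
Trained networks look in the newest picture that a camera, given by its name, has taken for a name from the list of things; names that differ only in an ending like _2 or _b are one class to them, and where a whole thing is asked for, a point or a joint stands for the part that bears it (a point fixed in the world has none). Each returns a list of dicts, best first, with "p" (0 to 1); they miss things now and then, are a little off and sometimes report something else, mostly with a low value. They report only what shows in the picture. A call takes as long as a camera call. They do not tell look-alikes from the thing itself.
- r.silhouettes(camera, target): "mask" (420x560 bool, what is visible of it) and "centre" ([row, column] in pixels, amid what is visible of it).
The state is a dict: "clock": time; "q": joint angles; "joint_vel": joint speeds; "effort": joint torques, N m; "tool_pos": TCP position; "orientation": TCP orientation; "wrist_force": force on the tool from outside, world axes, zero at the start; "torque": the same for the moment, N m; "width": finger opening in m.
Only numpy, scipy, OpenCV 4.12 (cv2) and the standard library are available. Lean on these libraries where they do the work, as an engineer would, in place of code of your own. Each camera call takes 0.05 s, during which the arm holds its last target.

## Working session

There is one attempt and no reset: what is moved stays moved. The work goes in short steps, Python scripts to look and compute and a tool call to move; the robot and the scene stay as the last step left them, time stands still between calls to the robot, and variables do not carry over. Pictures are saved under pics/ and viewed, and the job is handed in when it is done.

Besides the shell and the picture viewer there is one more tool, called after "Call:" in YAML: its name, and indented under it one key for each argument. play_rows: Moves the arm, as the interface text tells. Its arguments: {"type":"object","properties":{"translation":{"type":"array"},"angular":{"type":"array"},"hand":{"type":"array"},"force":{"type":"number"}},"required":["translation","angular","hand"]}

```bash
ls; mkdir -p pics
python3 - <<'E'
from station import r
import cv2
s=r.state()
print({k:s[k] for k in('clock','tool_pos','orientation','wrist_force','width')})
for c in('scene','side','wrist'):
    p=r.camera_params(c); print(c,p)
    cv2.imwrite(f'pics/{c}0.png',r.read_camera(c))
E
```

```text
pics
{'clock': 0.0, 'tool_pos': array([ 0.25279598, -0.59818442,  0.25526629]), 'orientation': array([-1.79887274e+02,  7.21186536e-03,  2.29112384e+01]), 'wrist_force': array([ 0.43709739, -0.36021569,  0.92563559]), 'width': 0.08538351159151884}
scene {'intrinsics': array([[470.07818477,   0.        , 274.03096793],
       [  0.        , 470.07818477, 209.70236431],
       [  0.        ,   0.        ,   1.        ]]), 'k1': -0.009127598503154682, 'cam_to_world': array([[-0.88858434,  0.30446964, -0.34309782,  0.17169807],
       [-0.45866823, -0.60021981,  0.65525539,  0.80144336],
       [-0.00642874,  0.73961775,  0.67299648,  0.82172988],
       [ 0.        ,  0.        ,  0.        ,  1.        ]])}
side {'intrinsics': array([[485.37382835,   0.        , 278.22063902],
       [  0.        , 485.37382835, 214.52195907],
       [  0.        ,   0.        ,   1.        ]]), 'k1': -0.057748381035422805, 'cam_to_world': array([[-0.9889803 ,  0.07819139, -0.12571423,  0.45078675],
       [-0.14689815, -0.41268921,  0.89894858,  1.0230173 ],
       [ 0.01840913,  0.90750962,  0.41962767,  0.48410215],
       [ 0.        ,  0.        ,  0.        ,  1.        ]])}
wrist {'intrinsics': array([[303.46112882,   0.        , 278.87749572],
       [  0.        , 303.46112882, 207.0794784 ],
       [  0.        ,   0.        ,   1.        ]]), 'k1': -0.002648045912739186, 'cam_to_world': array([[ 0.38993209,  0.87484892,  0.28738882,  0.32686892],
       [-0.92084206,  0.37102934,  0.11994641, -0.56821479],
       [-0.0016947 , -0.31141066,  0.95027392,  0.37360217],
       [ 0.        ,  0.        ,  0.        ,  1.        ]])}
```

View pics/scene0.png

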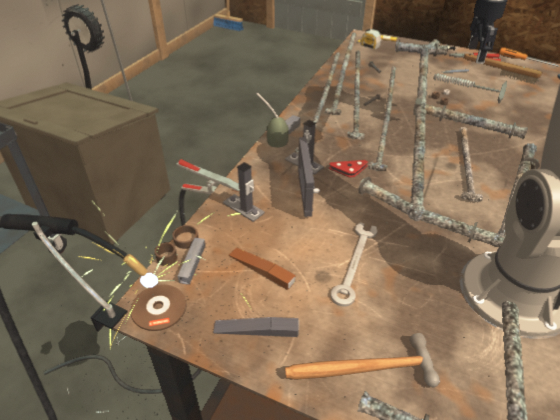

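View pics/side0.png

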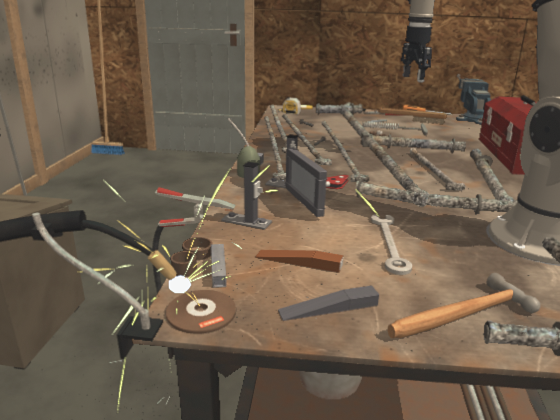

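View pics/wrist0.png

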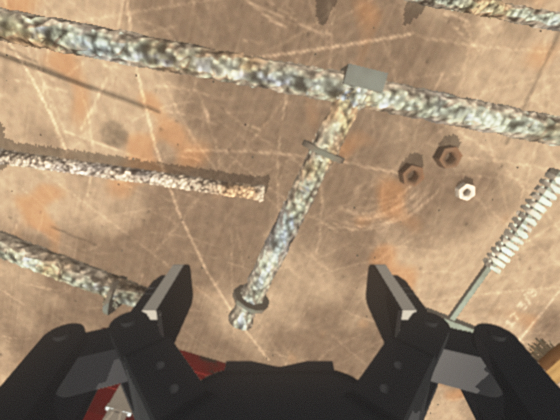

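The dark wedge is at scene (255,327) and side (328,303). The brown look-alike is at scene (262,267) and side (298,260), with the tube offcut at scene (192,260) and the magnet at (350,167). The gate's latch post is at scene (245,190), its hinge post at (308,140), and the leaf stands open at (305,180). Next I'll run the networks and fit the geometry.

```bash
cat > h.py <<'E'
import numpy as np, cv2
from station import r
P={}
def par(c):
    if c=='wrist': return r.camera_params(c)
    if c not in P: P[c]=r.camera_params(c)
    return P[c]
def proj(c,X,p=None):
    p=p or par(c); T=np.linalg.inv(p['cam_to_world']); X=np.atleast_2d(X)
    q=X@T[:3,:3].T+T[:3,3]; s=np.c_[q[:,0]/-q[:,2],-q[:,1]/-q[:,2]]
    s=s*(1+p['k1']*(s**2).sum(1))[:,None]; K=p['intrinsics']
    return s@K[:2,:2].T+K[:2,2]
def ray(c,uv,p=None):
    p=p or par(c);K=p['intrinsics'];uv=np.atleast_2d(uv).astype(float)
    d=(uv-K[:2,2])/np.diag(K)[:2]; s=d.copy()
    for _ in range(10): s=d/(1+p['k1']*(s**2).sum(1))[:,None]
    v=np.c_[s[:,0],-s[:,1],-np.ones(len(s))]@p['cam_to_world'][:3,:3].T
    return p['cam_to_world'][:3,3],v
def atz(c,uv,z,p=None):
    o,v=ray(c,uv,p); return o+v*((z-o[2])/v[:,2])[:,None]
E
python3 - <<'E'
from h import *
for c in('scene','side'):
    im=r.read_camera(c); cv2.imwrite(f'pics/{c}1.png',im)
    for t in('wedge','gate','leaf','tube_offcut','magnet'):
        for i,d in enumerate(r.silhouettes(c,t)):
            m=d['mask']; ys,xs=np.nonzero(m)
            print(c,t,i,round(d['p'],2),d['centre'],m.sum(),xs.min(),xs.max(),ys.min(),ys.max(), atz(c,d['centre'][::-1],0.0).round(3))
            np.save(f'pics/{c}_{t}_{i}.npy',m)
im=cv2.imread('pics/scene1.png'); cv2.imwrite('pics/c1.png',cv2.resize(im[90:350,170:400],None,fx=2.3,fy=2.3,interpolation=3))
im=cv2.imread('pics/side1.png'); cv2.imwrite('pics/c2.png',cv2.resize(im[125:330,190:410],None,fx=2.9,fy=2.9,interpolation=3))
E
```

```text
scene wedge 0 0.8 [326.5, 258.9] 1439 214 299 317 336 [[0.456 0.33  0.   ]]
scene wedge 1 0.79 [269.0, 265.7] 1015 230 295 247 289 [[0.515 0.189 0.   ]]
scene wedge 2 0.45 [262.7, 191.3] 720 178 205 238 283 [[0.678 0.25  0.   ]]
scene gate 0 0.58 [180.6, 248.5] 1584 223 323 119 220 [[ 0.709 -0.074  0.   ]]
scene leaf 0 0.79 [181.1, 305.9] 968 298 318 134 216 [[ 0.566 -0.144  0.   ]]
scene tube_offcut 0 0.9 [260.5, 193.9] 678 178 205 238 283 [[0.676 0.242 0.   ]]
scene magnet 0 0.87 [166.9, 348.9] 452 329 366 160 176 [[ 0.482 -0.259  0.   ]]
side wedge 0 0.83 [302.0, 333.4] 1797 279 378 286 319 [[0.45  0.323 0.   ]]
side wedge 1 0.77 [258.1, 311.1] 1233 257 343 250 272 [[0.501 0.179 0.   ]]
side gate 0 0.97 [195.5, 253.0] 1414 222 298 134 228 [[ 0.677 -0.118  0.   ]]
side leaf 0 0.72 [179.9, 306.7] 2004 286 329 144 216 [[ 0.551 -0.259  0.   ]]
side tube_offcut 0 0.66 [265.6, 220.0] 585 211 226 244 287 [[0.672 0.239 0.   ]]
side tube_offcut 1 0.63 [180.8, 336.8] 290 327 348 173 189 [[ 0.467 -0.269  0.   ]]
side magnet 0 0.7 [179.9, 335.3] 225 327 347 176 188 [[ 0.471 -0.275  0.   ]]
side magnet 1 0.26 [303.5, 334.7] 1920 279 378 287 320 [[0.447 0.327 0.   ]]
```

View pics/c1.png

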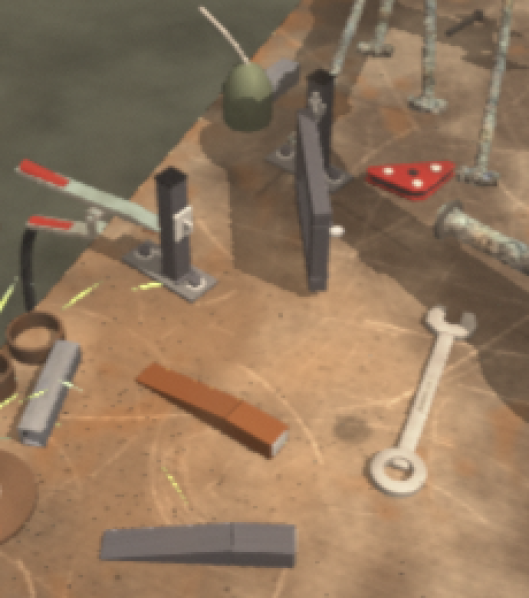

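View pics/c2.png

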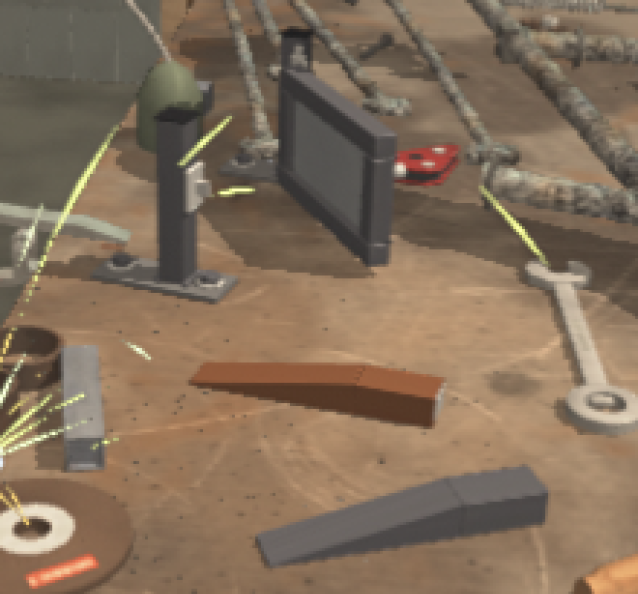

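Run:
```python
from h import *
for n,z,a,b in(('latch',.142,(244.8,166.5),(251.4,164.7)),('hinge',.142,(309.1,122.6),(292.4,136.7))):
    print(n,atz('scene',a,z).round(3),atz('side',b,z).round(3))
f=lambda c,x,y:(np.array([x,y])/(2.3 if c=='scene' else 2.9)+((170,90) if c=='scene' else (190,125)))
# latch foot plate corners z=6mm
for q in((215,285),(193,300),(125,255)): print('lp scene',atz('scene',f('scene',*q),.006).round(3))
for q in((240,280),(222,300),(92,272)): print('lp side',atz('side',f('side',*q),.006).round(3))
# leaf bottom free edge z~.0115, top .1235
for q in((310,290),(326,288)): print('leafbot scene',atz('scene',f('scene',*q),.0115).round(3))
for q in((372,263),(388,261)): print('leafbot side',atz('side',f('side',*q),.0115).round(3))
# wedge
for q,z in(((100,560),0),((295,566),0),((295,527),.024),((104,533),.004)): print('w scene',atz('scene',f('scene',*q),z).round(3))
for q,z in(((266,566),0),((546,521),0),((530,468),.024),((257,540),.004)): print('w side',atz('side',f('side',*q),z).round(3))
```

```text
latch [[0.651 0.035 0.142]] [[0.648 0.048 0.142]]
hinge [[ 0.594 -0.213  0.142]] [[ 0.588 -0.19   0.142]]
lp scene [[0.604 0.034 0.006]]
lp scene [[0.614 0.066 0.006]]
lp scene [[0.72  0.036 0.006]]
lp side [[0.601 0.039 0.006]]
lp side [[0.609 0.076 0.006]]
lp side [[0.718 0.046 0.006]]
leafbot scene [[ 0.505 -0.001  0.011]]
leafbot scene [[ 0.49  -0.012  0.011]]
leafbot side [[ 0.5   -0.     0.012]]
leafbot side [[ 0.488 -0.007  0.011]]
w scene [[0.529 0.386 0.   ]]
w scene [[0.375 0.314 0.   ]]
w scene [[0.385 0.293 0.024]]
w scene [[0.54  0.363 0.004]]
w side [[0.53  0.388 0.   ]]
w side [[0.373 0.318 0.   ]]
w side [[0.385 0.299 0.024]]
w side [[0.538 0.37  0.004]]
```

Run:
```python
import cv2
im=cv2.imread('pics/scene1.png'); cv2.imwrite('pics/d1.png',cv2.resize(im[110:225,215:330],None,fx=5,fy=5,interpolation=3))
im=cv2.imread('pics/side1.png'); cv2.imwrite('pics/d2.png',cv2.resize(im[130:235,215:335],None,fx=5,fy=5,interpolation=3))
```

```text
(no output)
```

View pics/d1.png

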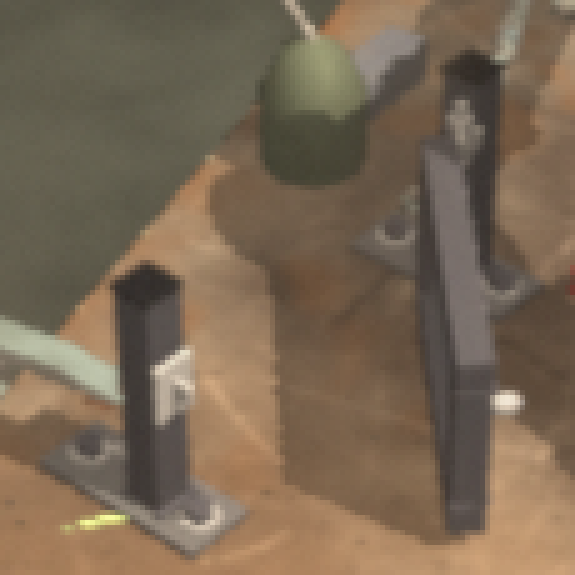

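View pics/d2.png

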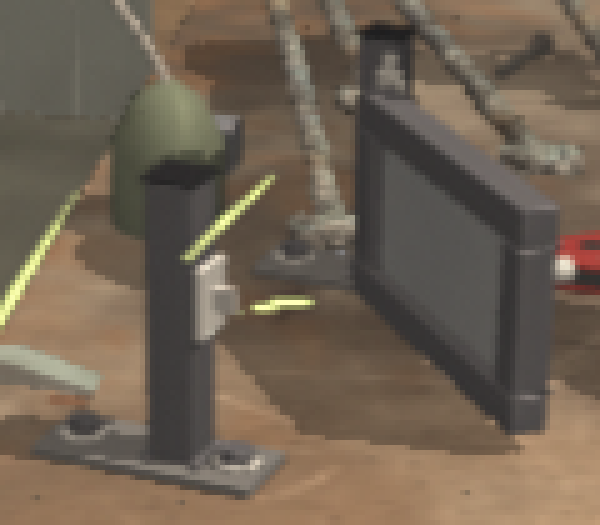

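```bash
cat > fit.py <<'E'
from h import *
from scipy.optimize import least_squares
O={'scene':(215,110),'side':(215,130)}
obs=[('scene',(247,511),('g',-.043,.096,.006)),('scene',(192,552),('g',-.043,.140,.006)),('scene',(42,462),('g',.067,.140,.006)),
('scene',(147,284),('p',0,.118,.142)),('scene',(473,65),('p',0,-.136,.142)),('scene',(540,290),('g',-.043,-.158,.006)),
('side',(287,458),('g',-.043,.096,.006)),('side',(250,491),('g',-.043,.140,.006)),('side',(33,445),('g',.067,.140,.006)),
('side',(181,172),('p',0,.118,.142)),('side',(388,35),('p',0,-.136,.142)),
('scene',(448,531),('l',.010,.092,0)),('scene',(487,528),('l',-.010,.092,0)),('scene',(445,366),('l',.010,.092,.112)),('scene',(495,360),('l',-.010,.092,.112)),
('scene',(425,148),('l',.010,-.101,.112)),
('side',(512,432),('l',.010,.092,0)),('side',(548,427),('l',-.010,.092,0)),('side',(521,213),('l',.010,.092,.112)),('side',(558,207),('l',-.010,.092,.112)),('side',(358,97),('l',.010,-.101,.112))]
def R(a): return np.array([[np.cos(a),-np.sin(a)],[np.sin(a),np.cos(a)]])
def g2w(v,xy,z): return np.r_[v[:2]+R(v[2])@xy,z]
def model(v,k):
    if k[0]=='g': return g2w(v,np.array(k[1:3]),k[3])
    if k[0]=='p': return g2w(v,np.array([v[3],k[2]]),k[3])
    a=np.array([-.012,-.110]); q=a+R(v[4])@(np.array(k[1:3])-a)
    return g2w(v,q,k[3]+v[5])
def res(v): return np.concatenate([proj(c,model(v,k))[0]-(np.array(uv)/5+O[c]) for c,uv,k in obs])
if __name__=='__main__':
    s=least_squares(res,[.624,-.075,-.22,.01,.6,.0115],loss='soft_l1')
    print(s.x.round(4),np.degrees(s.x[[2,4]])); print(s.fun.reshape(-1,2).round(1).tolist()); np.save('gate.npy',s.x)
    from scipy.spatial import ConvexHull
    # wedge via mask IoU
    W=np.array([[x,y,z] for y in(-.015,.015) for x,z in((-.085,0),(.085,0),(.085,.004),(-.03,.024),(-.085,.024))])
    M={c:np.load(f'pics/{c}_wedge_0.npy') for c in('scene','side')}
    def iou(w):
        t=[]
        for c in M:
            X=np.c_[W[:,:2]@R(w[2]).T+w[:2],W[:,2]]
            h=cv2.convexHull((proj(c,X)*16).astype(np.int32)); im=np.zeros((420,560),np.uint8); cv2.fillConvexPoly(im,h,1,shift=4)
            t.append((im&M[c]).sum()/(im|M[c]).sum())
        return t
    from scipy.optimize import minimize
    m=minimize(lambda w:-sum(iou(w)),[.455,.34,.43],method='Nelder-Mead',options=dict(initial_simplex=[[.455,.34,.43],[.465,.34,.43],[.455,.35,.43],[.455,.34,.53]]))
    print('wedge',m.x.round(4),np.degrees(m.x[2]),iou(m.x)); np.save('wedge.npy',m.x)
    w=m.x; v=s.x; d=R(v[2]).T@(w[:2]-v[:2]); print('wedge in gate',d.round(4),'rel yaw',np.degrees(w[2]-v[2]))
E
python3 fit.py
```

```text
[ 0.6223 -0.0769 -0.2379  0.      0.7574  0.0102] [-13.62885993  43.39725972]
[[0.8, 0.2], [0.1, 1.0], [-0.6, 0.1], [0.1, 0.5], [0.1, 0.7], [1.2, -1.3], [0.1, -2.4], [-0.1, -1.3], [-0.6, -0.8], [0.0, -1.3], [-0.4, -2.3], [-0.5, 2.0], [-0.4, 2.3], [1.8, 0.3], [0.3, 1.3], [-0.9, -1.9], [-0.8, 0.7], [-0.2, 0.5], [-0.0, -1.3], [0.7, -1.1], [-0.3, -2.5]]
wedge [0.4585 0.3395 0.4218] 24.167704339020275 [np.float64(0.9004410838059231), np.float64(0.8674168297455969)]
wedge in gate [-0.2573  0.3662] rel yaw 37.796564264281606
```

Run:
```python
from h import *
for n,uv in dict(white=(317,190),spA=(343,297),spB=(367,230),ham=(425,350),pipeend=(363,186),brownT=(232,252),brownH=(294,283),magA=(330,167),magB=(366,165)).items(): print(n,atz('scene',uv,0.01)[0].round(3))
print(atz('side',(328,183),0.01)[0],atz('side',(400,266),.01)[0].round(3))
import sys
from fit import *
v=np.load('gate.npy')
for gx,gy in((-.012,-.11),(-.15,.055),(-.2,.055),(-.03,.055),(-.06,.055),(-.25,.055)): print(gx,gy,g2w(v,np.array([gx,gy]),0).round(4))
```

```text
white [ 0.519 -0.111  0.01 ]
spA [0.328 0.19  0.01 ]
spB [ 0.349 -0.026  0.01 ]
ham [0.141 0.237 0.01 ]
pipeend [ 0.414 -0.183  0.01 ]
brownT [0.606 0.186 0.01 ]
brownH [0.437 0.203 0.01 ]
magA [ 0.526 -0.222  0.01 ]
magB [ 0.438 -0.277  0.01 ]
[ 0.48948322 -0.2203522   0.01      ] [0.329 0.196 0.01 ]
-0.012 -0.11 [ 0.5847 -0.181   0.    ]
-0.15 0.055 [0.4895 0.0119 0.    ]
-0.2 0.055 [0.4409 0.0236 0.    ]
-0.03 0.055 [ 0.6061 -0.0164  0.    ]
-0.06 0.055 [ 0.577  -0.0094  0.    ]
-0.25 0.055 [0.3923 0.0354 0.    ]
```

Call:
play_rows:
  translation:
    - [2, -2, 0.3]
    - [4.5, -4.5, 0.8]
    - [7, -7, 1.2]
    - [9.5, -9.5, 1.7]
    - [12, -12, 2.1]
    - [14.5, -14.5, 2.5]
    - [17, -17, 2.9]
    - [19.5, -19.2, 3.3]
    - [22, -21.6, 3.7]
    - [24.5, -24, 4.0]
    - [27, -26.4, 4.3]
    - [29.5, -28.8, 4.6]
    - [32, -31.2, 4.8]
    - [34.5, -33.6, 5]
    - [36.5, -35.6, 5.2]
    - [38.5, -37.5, 5.4]
    - [40, -39, 5.5]
    - [41, -39.9, 5.5]
    - [41, -39.9, 5.5]
  angular:
    - [0, 0, 0]
    - [0, 0, 0]
    - [0, 0, 0]
    - [0, 0, 0]
    - [0, 0, 0]
    - [0, 0, 0]
    - [0, 0, 0]
    - [0, 0, 0]
    - [0, 0, 0]
    - [0, 0, 0]
    - [0, 0, 0]
    - [0, 0, 0]
    - [0, 0, 0]
    - [0, 0, 0]
    - [0, 0, 0]
    - [0, 0, 0]
    - [0, 0, -0.06]
    - [0, 0, -0.12]
    - [0, 0, -0.12]
  hand: [0, 0, 0, 0, 0, 0, 0, 0, 0, 0, 0, 0, 0, 0, 0, 0, 0, 0, 0]

```text
clock: 2.33
tool_pos: [0.4767, -0.0684, 0.2016]
orientation: [-180.0, -0.1, 30.3]
wrist_force: [-0.3, 0.2, -1.5]
width: 0.0002
```

Run:
```python
from h import *
s=r.state(); print(s['clock'],s['tool_pos'],s['orientation'],s['q'],s['wrist_force'])
for c in('wrist','scene'): cv2.imwrite(f'pics/{c}2.png',r.read_camera(c))
```

```text
2.3333 [ 0.47667976 -0.06835793  0.20159864] [-1.79975099e+02 -1.04085218e-01  3.02672246e+01] [ 21.58788419   9.36512853 -20.39109071 113.75773366   3.76734125
  57.43521552 -60.31177191] [-0.31798687  0.17011447 -1.53234985]
```

View pics/wrist2.png

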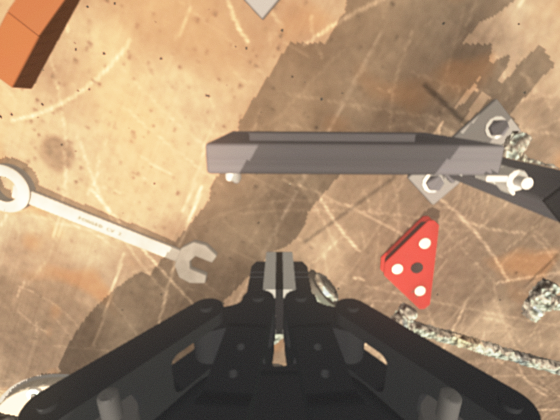

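View pics/scene2.png

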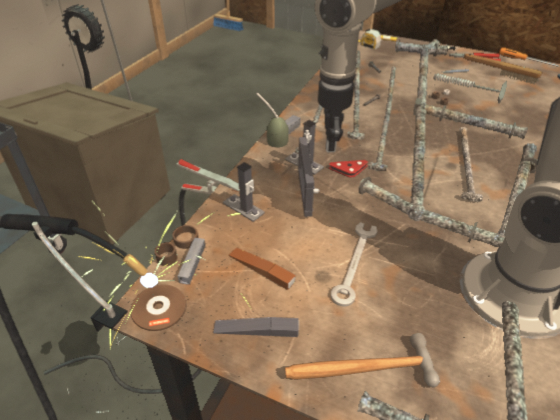

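```bash
cat > plan.py <<'E'
from fit import *
from scipy.spatial.transform import Rotation as Ro
v=np.load('gate.npy')
def rel(p,yaw,s=None):
    "world TCP target, tool-down yaw (deg) -> shift cm, rotvec in current tool"
    s=s or r.state(); R0=Ro.from_euler('xyz',s['orientation'],degrees=True)
    t=R0.inv().apply(np.array(p)-s['tool_pos'])*100
    a=(R0.inv()*Ro.from_euler('xyz',[180,0,yaw],degrees=True)).as_rotvec()
    return t.round(2).tolist(),a.round(3).tolist()
GY=np.degrees(v[2])
def gp(gx,gy,z): return g2w(v,np.array([gx,gy]),z)
E
python3 - <<'E'
from plan import *
s=r.state();T=[];A=[]
def add(p,y):
    t,a=rel(p,y,s);T.append(t);A.append(a)
def arc(f,n,rad=.15,z=.105):
    f=np.radians(f); q=np.array([-.012,-.11])+R(f)@np.array([-n,rad]); return gp(*q,z)
p=s['tool_pos']
for z in(.17,.14,.115,.105): add([p[0],p[1],z],30)
for f in(42,39,36,33,30,27,24,21,18,15,12,9,6.5,5,4): add(arc(f,.012 ),f+GY)
print(T);print(A)
E
```

```text
[[0.0, -0.0, 3.13], [0.0, -0.0, 6.13], [0.01, -0.0, 8.63], [0.01, -0.01, 9.63], [3.27, -0.15, 9.63], [4.06, -0.17, 9.63], [4.85, -0.15, 9.63], [5.63, -0.09, 9.63], [6.41, 0.01, 9.63], [7.19, 0.15, 9.63], [7.96, 0.33, 9.63], [8.71, 0.56, 9.63], [9.45, 0.82, 9.63], [10.18, 1.12, 9.63], [10.9, 1.45, 9.63], [11.59, 1.83, 9.62], [12.15, 2.17, 9.62], [12.48, 2.38, 9.62], [12.7, 2.53, 9.62]]
[[0.001, 0.001, -0.004], [0.001, 0.001, -0.004], [0.001, 0.001, -0.004], [0.001, 0.001, -0.004], [0.001, 0.001, 0.025], [0.001, 0.001, 0.077], [0.001, 0.001, 0.13], [0.001, 0.001, 0.182], [0.001, 0.001, 0.234], [0.001, 0.001, 0.287], [0.001, 0.001, 0.339], [0.001, 0.001, 0.391], [0.001, 0.001, 0.444], [0.001, 0.001, 0.496], [0.001, 0.0, 0.548], [0.001, 0.0, 0.601], [0.001, 0.0, 0.644], [0.001, 0.0, 0.671], [0.001, 0.0, 0.688]]
```

Call:
play_rows:
  translation:
    - [0, 0, 3.1]
    - [0, 0, 6.1]
    - [0, 0, 8.6]
    - [0, 0, 9.6]
    - [1.5, 0, 9.6]
    - [2.7, -0.1, 9.6]
    - [3.5, -0.15, 9.6]
    - [4.3, -0.15, 9.6]
    - [5.1, -0.15, 9.6]
    - [5.9, -0.05, 9.6]
    - [6.7, 0.05, 9.6]
    - [7.5, 0.2, 9.6]
    - [8.2, 0.4, 9.6]
    - [8.9, 0.6, 9.6]
    - [9.6, 0.9, 9.6]
    - [10.3, 1.15, 9.6]
    - [10.9, 1.45, 9.6]
    - [11.6, 1.8, 9.6]
    - [12.1, 2.2, 9.6]
    - [12.4, 2.4, 9.6]
  angular:
    - [0, 0, 0]
    - [0, 0, 0]
    - [0, 0, 0]
    - [0, 0, 0]
    - [0, 0, 0.0]
    - [0, 0, 0.02]
    - [0, 0, 0.04]
    - [0, 0, 0.09]
    - [0, 0, 0.14]
    - [0, 0, 0.2]
    - [0, 0, 0.25]
    - [0, 0, 0.31]
    - [0, 0, 0.36]
    - [0, 0, 0.41]
    - [0, 0, 0.46]
    - [0, 0, 0.5]
    - [0, 0, 0.55]
    - [0, 0, 0.6]
    - [0, 0, 0.64]
    - [0, 0, 0.67]
  hand: [0, 0, 0, 0, 0, 0, 0, 0, 0, 0, 0, 0, 0, 0, 0, 0, 0, 0, 0, 0]

```text
clock: 4.1
tool_pos: [0.5955, -0.0332, 0.106]
orientation: [179.9, -0.0, -8.8]
wrist_force: [-1.0, 0.7, 0.6]
width: 0.0
```

Run:
```python
from plan import *
s=r.state(); print(s['clock'],s['tool_pos'],s['orientation'],s['wrist_force'],R(v[2]).T@(s['tool_pos'][:2]-v[:2]))
ims=[r.read_camera(c) for c in('wrist','scene')]
cv2.imwrite('pics/ws3.png',np.hstack([cv2.resize(ims[0],(400,300)),cv2.resize(ims[1][100:250,200:400],(400,300))]))
```

```text
4.1 [ 0.59548334 -0.03323852  0.10595286] [ 1.79907473e+02 -3.58036970e-02 -8.83061148e+00] [-1.01172745  0.71173179  0.5711126 ] [-0.03637738  0.03615333]
```

View pics/ws3.png

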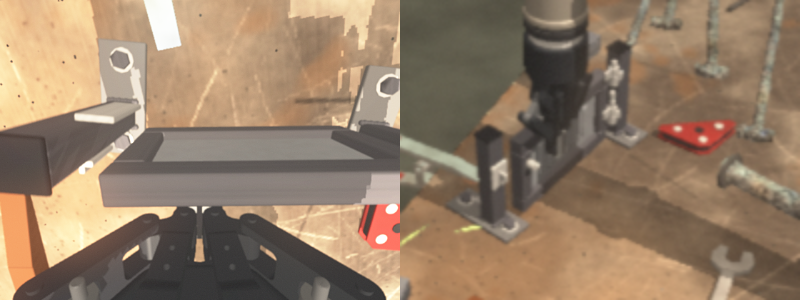

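Call:
play_rows:
  translation:
    - [0.4, 0.03, 0]
    - [0.7, 0.06, 0]
    - [0.9, 0.08, 0]
    - [1.0, 0.08, 0]
    - [1.1, 0.09, 0]
    - [1.1, 0.09, 0]
  angular:
    - [0, 0, 0.03]
    - [0, 0, 0.06]
    - [0, 0, 0.08]
    - [0, 0, 0.08]
    - [0, 0, 0.08]
    - [0, 0, 0.08]
  hand: [0, 0, 0, 0, 0, 0]

```text
clock: 4.7
tool_pos: [0.6064, -0.0363, 0.1062]
orientation: [179.9, -0.1, -13.3]
wrist_force: [0.3, -0.4, 1.4]
width: -0.0001
```

Call:
play_rows:
  translation:
    - [0.1, 0, 0]
    - [0.2, 0, 0]
    - [0.2, 0, 0]
  angular:
    - [0, 0, 0]
    - [0, 0, 0]
    - [0, 0, 0]
  hand: [0, 0, 0]

```text
clock: 4.95
tool_pos: [0.6085, -0.0368, 0.1063]
orientation: [179.9, -0.1, -13.3]
wrist_force: [-0.0, -0.9, 1.1]
width: -0.0001
```

Call:
play_rows:
  translation:
    - [0.1, 0, 0]
    - [0.2, 0, 0]
    - [0.2, 0, 0]
  angular:
    - [0, 0, 0]
    - [0, 0, 0]
    - [0, 0, 0]
  hand: [0, 0, 0]

```text
clock: 5.2
tool_pos: [0.6107, -0.0373, 0.1063]
orientation: [179.9, -0.1, -13.3]
wrist_force: [0.3, -0.2, 1.0]
width: -0.0001
```

Call:
play_rows:
  translation:
    - [0.1, 0, 0]
    - [0.2, 0, 0]
    - [0.2, 0, 0]
  angular:
    - [0, 0, 0]
    - [0, 0, 0]
    - [0, 0, 0]
  hand: [0, 0, 0]

```text
clock: 5.45
tool_pos: [0.6112, -0.0373, 0.1061]
orientation: [179.9, 0.1, -13.3]
wrist_force: [-5.0, 0.2, 3.7]
width: 0.0001
```

Call:
play_rows:
  translation:
    - [0.1, 0, 0]
    - [0.2, 0, 0]
    - [0.2, 0, 0]
  angular:
    - [0, 0, 0]
    - [0, 0, 0]
    - [0, 0, 0]
  hand: [0, 0, 0]

```text
clock: 5.7
tool_pos: [0.6113, -0.0373, 0.1059]
orientation: [179.8, 0.3, -13.3]
wrist_force: [-7.3, 1.5, 7.1]
width: -0.0
```

Run:
```python
from plan import *
s=r.state(); print(s['clock'],s['tool_pos'],s['orientation'],s['wrist_force'],R(v[2]).T@(s['tool_pos'][:2]-v[:2]))
ims=[r.read_camera(c) for c in('wrist','scene','side')]
cv2.imwrite('pics/ws4.png',np.hstack([cv2.resize(ims[0],(400,300)),cv2.resize(ims[1][100:250,200:400],(400,300))]))
cv2.imwrite('pics/side4.png',cv2.resize(ims[2][110:260,200:400],(800,600)))
```

```text
5.7 [ 0.61134684 -0.03731062  0.10588462] [179.83668204   0.34234772 -13.27425967] [-7.27828531  1.51042987  7.12923394] [-0.02000105  0.03593383]
```

View pics/ws4.png

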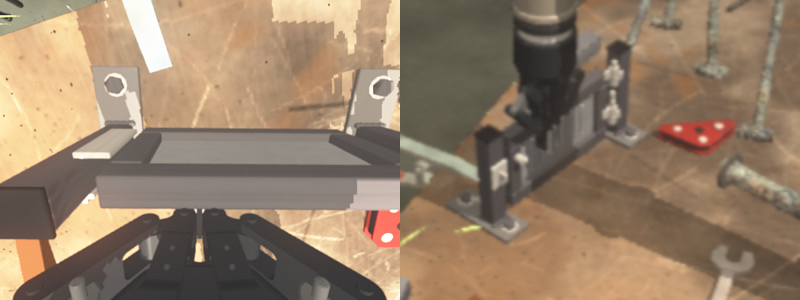

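View pics/side4.png

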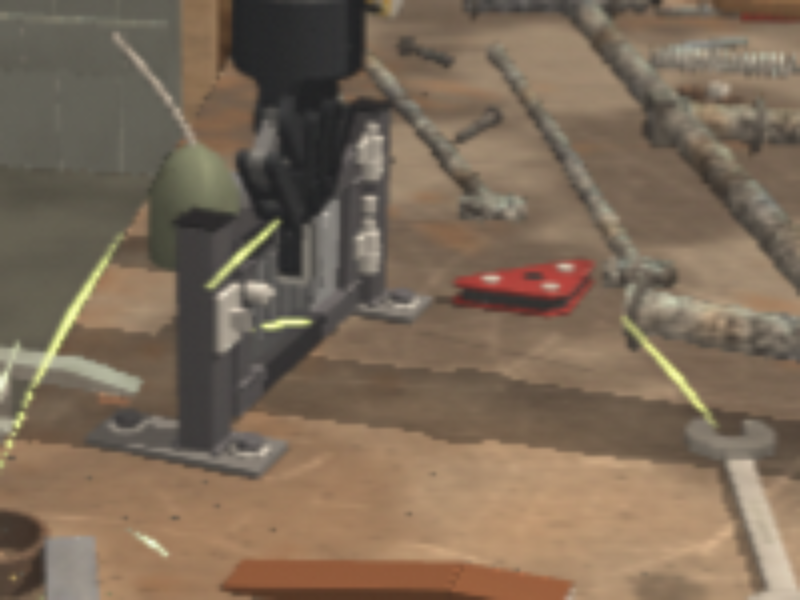

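Run:
```python
from plan import *
s=r.state()
p=s['tool_pos']; w=np.load('wedge.npy'); h=w[:2]+R(w[2])@[-.058,0]
print(h,np.degrees(w[2]))
for q,y in(((.56,-.025,.106),-13.3),((.53,0,.19),-13),((h[0],h[1],.16),24.2)): print(rel(q,y))
```

```text
[0.4056211 0.3157893] 24.167704339020275
([-5.28, -0.02, 0.02], [0.003, 0.006, 0.0])
([-8.82, -1.74, -8.37], [0.003, 0.006, -0.005])
([-28.17, -29.63, -5.33], [0.001, 0.006, -0.654])
```

Call:
play_rows:
  translation:
    - [-1.5, 0, 0]
    - [-3.5, 0, 0]
    - [-5.5, 0, -0.5]
    - [-7, -0.5, -3.5]
    - [-9, -1.8, -6.5]
    - [-11, -4, -8]
    - [-13, -7, -8.4]
    - [-15, -10, -8.4]
    - [-17, -13, -8.2]
    - [-19, -16, -7.8]
    - [-21, -19, -7.2]
    - [-23, -22, -6.5]
    - [-25, -25, -6]
    - [-26.5, -27, -5.5]
    - [-27.6, -28.8, -5.3]
    - [-28.2, -29.6, -5.3]
    - [-28.2, -29.6, -5.3]
    - [-28.2, -29.6, -5.3]
  angular:
    - [0, 0, 0]
    - [0, 0, 0]
    - [0, 0, 0]
    - [0, 0, 0]
    - [0, 0, 0]
    - [0, 0, -0.06]
    - [0, 0, -0.12]
    - [0, 0, -0.18]
    - [0, 0, -0.24]
    - [0, 0, -0.3]
    - [0, 0, -0.36]
    - [0, 0, -0.42]
    - [0, 0, -0.48]
    - [0, 0, -0.54]
    - [0, 0, -0.6]
    - [0, 0, -0.65]
    - [0, 0, -0.65]
    - [0, 0, -0.65]
  hand: [0, 0, 0, 0, 2, 4, 6, 6, 6, 6, 6, 6, 6, 6, 6, 6, 6, 6]

```text
clock: 7.35
tool_pos: [0.4055, 0.316, 0.1596]
orientation: [-179.9, 0.3, 24.0]
wrist_force: [-0.0, -0.1, -0.6]
width: 0.0601
```

Run:
```python
from plan import *
s=r.state(); print(s['clock'],s['tool_pos'],s['orientation'],s['wrist_force'],s['width'])
p=r.camera_params('wrist'); im=r.read_camera('wrist')
w=np.load('wedge.npy')
W=np.array([[x,y,z] for y in(-.015,.015) for x,z in((-.085,0),(.085,0),(.085,.004),(-.03,.024),(-.085,.024))])
X=np.c_[W[:,:2]@R(w[2]).T+w[:2],W[:,2]]
for u in proj('wrist',X,p): cv2.circle(im,tuple(int(a) for a in u),3,(0,255,0),1)
d=r.silhouettes('wrist','wedge')
for i,e in enumerate(d): print(e['p'],e['centre'],e['mask'].sum()); np.save(f'pics/wr{i}.npy',e['mask'])
cv2.imwrite('pics/wrist5.png',im)
im=r.read_camera('scene'); cv2.imwrite('pics/scene5.png',im); cv2.imwrite('pics/side5.png',r.read_camera('side'))
np.save('pics/wrp.npy',p['cam_to_world'])
```

```text
7.35 [0.40552486 0.31597027 0.15962694] [-179.91290108    0.3131814    23.95489872] [-0.00359198 -0.11358588 -0.63748624] 0.060126920241767794
0.72 [133.0, 466.3] 9017
0.68 [127.6, 279.2] 7440
```

View pics/wrist5.png

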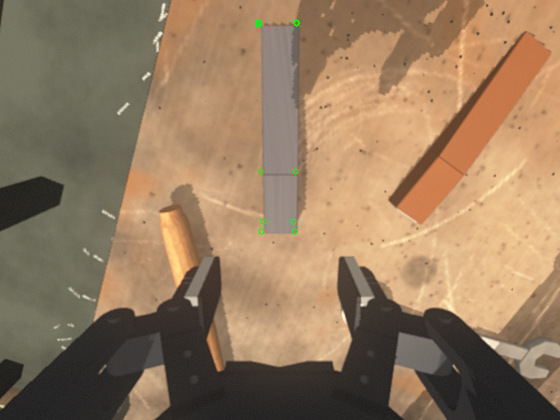

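View pics/scene5.png

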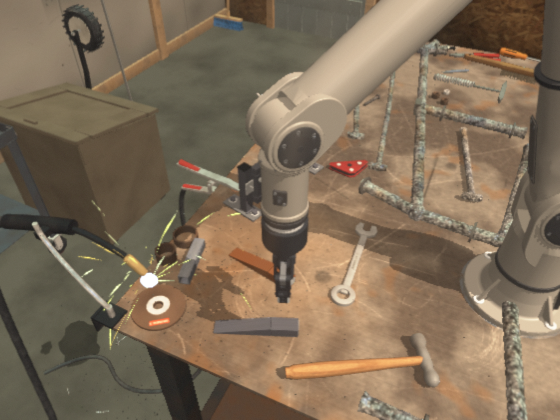

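Run:
```python
from plan import *
p=r.camera_params('wrist');s=r.state()
for uv in((172,210),(187,235),(205,262),(218,365)):
    X=atz('wrist',uv,.02,p)[0]; print(X.round(3),(Ro.from_euler('xyz',s['orientation'],degrees=True).inv().apply(X-s['tool_pos'])*100).round(1))
for z in (.06,.028): print(rel((s['tool_pos'][0],s['tool_pos'][1],z),24.2))
```

```text
[0.36  0.398 0.02 ] [-0.7 -9.5 14. ]
[0.342 0.378 0.02 ] [-3.2 -8.4 14. ]
[0.323 0.353 0.02 ] [-6.  -6.9 14. ]
[0.21  0.299 0.02 ] [-18.5  -6.5  14.1]
([0.06, 0.01, 9.97], [-0.001, 0.006, -0.007])
([0.08, 0.01, 13.17], [-0.001, 0.006, -0.007])
```

Call:
play_rows:
  translation:
    - [0, 0, 3]
    - [0, 0, 6]
    - [0, 0, 9]
    - [0, 0, 11]
    - [0.05, 0, 12.3]
    - [0.1, 0, 13.0]
    - [0.1, 0, 13.2]
    - [0.1, 0, 13.2]
    - [0.1, 0, 13.2]
  angular:
    - [0, 0.006, 0]
    - [0, 0.006, -0.007]
    - [0, 0.006, -0.007]
    - [0, 0.006, -0.007]
    - [0, 0.006, -0.007]
    - [0, 0.006, -0.007]
    - [0, 0.006, -0.007]
    - [0, 0.006, -0.007]
    - [0, 0.006, -0.007]
  hand: [5, 5, 5, 5, 5, 5, 5, 5, 5]
  force: 40

```text
clock: 8.3
tool_pos: [0.4071, 0.3148, 0.0286]
orientation: [-179.9, -0.1, 24.2]
wrist_force: [-0.4, 0.4, -0.1]
width: 0.0502
```

Call:
play_rows:
  translation:
    - [0, 0, 0]
    - [0, 0, 0]
    - [0, 0, 0]
    - [0, 0, 0]
    - [0, 0, 0]
    - [0, 0, 0]
    - [0, 0, 0]
  angular:
    - [0, 0, 0]
    - [0, 0, 0]
    - [0, 0, 0]
    - [0, 0, 0]
    - [0, 0, 0]
    - [0, 0, 0]
    - [0, 0, 0]
  hand: [4, 3, 2.5, 2.5, 2.5, 2.5, 2.5]
  force: 40

```text
clock: 8.88
tool_pos: [0.408, 0.3157, 0.0299]
orientation: [-179.9, -0.3, 24.2]
wrist_force: [-0.5, -0.7, 6.0]
width: 0.0287
```

Run:
```python
from plan import *
print(gp(-.181,.054,.03),GY)
for z in(.09,.03): print(rel(gp(-.181,.054,z),GY))
```

```text
[0.45913818 0.0181833  0.03      ] -13.628859925261333
([-7.48, 29.23, -6.09], [-0.003, -0.004, 0.659])
([-7.51, 29.24, -0.09], [-0.003, -0.004, 0.659])
```

Call:
play_rows:
  translation:
    - [0, 0, 0]
    - [0, 0, 0]
    - [0, 0, -0.5]
    - [0, 0, -1.5]
    - [0, 0, -3]
    - [0, 0, -4.5]
    - [0, 0, -6]
    - [0, 0, -6]
    - [0, 0, -6]
  angular:
    - [0, 0, 0]
    - [0, 0, 0]
    - [0, 0, 0]
    - [0, 0, 0]
    - [0, 0, 0]
    - [0, 0, 0]
    - [0, 0, 0]
    - [0, 0, 0]
    - [0, 0, 0]
  hand: [2.5, 2.5, 2.5, 2.5, 2.5, 2.5, 2.5, 2.5, 2.5]
  force: 100

```text
clock: 9.63
tool_pos: [0.4082, 0.3156, 0.0907]
orientation: [-179.9, -0.4, 24.1]
wrist_force: [0.7, 0.2, -3.9]
width: 0.0274
```

Run:
```python
from plan import *
s=r.state(); print(s['clock'],s['tool_pos'],s['orientation'],s['wrist_force'],s['torque'],s['width'])
ims=[r.read_camera(c) for c in('wrist','side')]
cv2.imwrite('pics/ws6.png',np.hstack([cv2.resize(i,(400,300)) for i in ims]))
for z in(.09,.03): print(rel(gp(-.181,.054,z),GY))
```

```text
9.6333 [0.40817138 0.31564984 0.09065286] [-179.90823345   -0.35566102   24.13757528] [ 0.73420229  0.17178232 -3.92806671] [-0.08305205  0.10170499 -0.02214293] 0.02743247049774268
([-7.39, 29.19, -0.13], [-0.002, -0.003, 0.659])
([-7.41, 29.19, 5.87], [-0.002, -0.003, 0.659])
```

View pics/ws6.png

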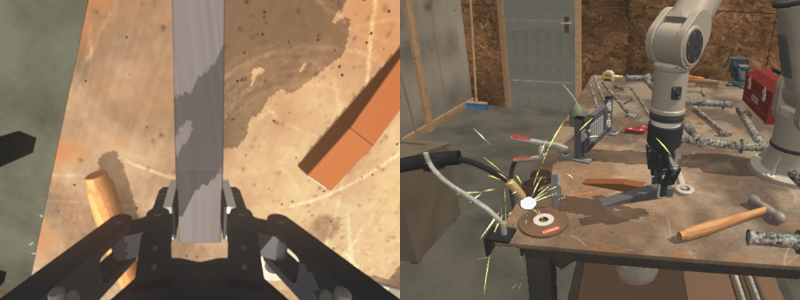

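Call:
play_rows:
  translation:
    - [-0.3, 1, 0]
    - [-0.8, 3, 0]
    - [-1.4, 5.5, 0]
    - [-2, 8, 0]
    - [-2.6, 10.5, 0]
    - [-3.2, 13, 0]
    - [-3.8, 15.5, 0]
    - [-4.4, 18, 0]
    - [-5, 20.5, 0]
    - [-5.6, 23, 0]
    - [-6.2, 25.3, 0]
    - [-6.8, 27.3, 0]
    - [-7.2, 28.6, 0]
    - [-7.4, 29.2, 0]
    - [-7.4, 29.2, 1.5]
    - [-7.4, 29.2, 3]
    - [-7.4, 29.2, 4.2]
    - [-7.4, 29.2, 4.8]
    - [-7.4, 29.2, 4.8]
  angular:
    - [0, 0, 0.02]
    - [0, 0, 0.06]
    - [0, 0, 0.11]
    - [0, 0, 0.17]
    - [0, 0, 0.23]
    - [0, 0, 0.29]
    - [0, 0, 0.35]
    - [0, 0, 0.41]
    - [0, 0, 0.47]
    - [0, 0, 0.53]
    - [0, 0, 0.58]
    - [0, 0, 0.63]
    - [0, 0, 0.66]
    - [0, 0, 0.66]
    - [0, 0, 0.66]
    - [0, 0, 0.66]
    - [0, 0, 0.66]
    - [0, 0, 0.66]
    - [0, 0, 0.66]
  hand: [2.5, 2.5, 2.5, 2.5, 2.5, 2.5, 2.5, 2.5, 2.5, 2.5, 2.5, 2.5, 2.5, 2.5, 2.5, 2.5, 2.5, 2.5, 2.5]

```text
clock: 11.32
tool_pos: [0.4578, 0.0188, 0.0393]
orientation: [-179.9, 0.1, -13.6]
wrist_force: [-0.2, 0.0, -2.8]
width: 0.0278
```

Run:
```python
from plan import *
s=r.state(); print(s['clock'],s['tool_pos'],s['orientation'],s['wrist_force'],s['torque'],s['width'], R(v[2]).T@(s['tool_pos'][:2]-v[:2]))
ims=[r.read_camera(c) for c in('wrist','side')]
cv2.imwrite('pics/w7.png',ims[0]);cv2.imwrite('pics/s7.png',cv2.resize(ims[1][110:320,180:460],(800,600)))
```

```text
11.3167 [0.4577557  0.01883896 0.03932965] [-1.79889742e+02  1.03892766e-01 -1.35682897e+01] [-0.1849879   0.0208497  -2.84556501] [-0.03360537  0.10423101  0.02808615] 0.02775432045285861 [-0.18249805  0.05431143]
```

View pics/w7.png

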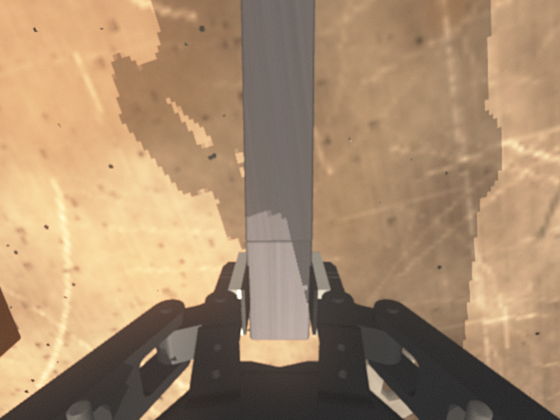

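View pics/s7.png

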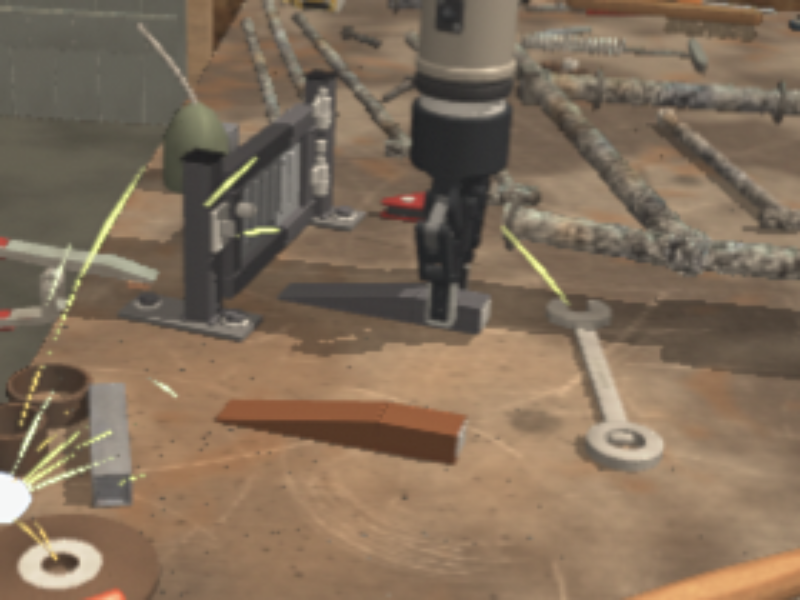

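Call:
play_rows:
  translation:
    - [0, 0, 0.4]
    - [0, 0, 0.7]
    - [0.5, 0, 0.8]
    - [1.2, 0, 0.8]
    - [2, 0, 0.8]
    - [2.8, 0, 0.8]
    - [3.5, 0, 0.8]
    - [4.1, 0, 0.8]
    - [4.4, 0, 0.8]
    - [4.4, 0, 0.85]
    - [4.4, 0, 0.9]
    - [4.4, 0, 0.9]
  angular:
    - [0, 0, 0]
    - [0, 0, 0]
    - [0, 0, 0]
    - [0, 0, 0]
    - [0, 0, 0]
    - [0, 0, 0]
    - [0, 0, 0]
    - [0, 0, 0]
    - [0, 0, 0]
    - [0, 0, 0]
    - [0, 0, 0]
    - [0, 0, 0]
  hand: [2.5, 2.5, 2.5, 2.5, 2.5, 2.5, 2.5, 2.5, 2.5, 2.5, 2.5, 2.5]

```text
clock: 12.42
tool_pos: [0.5013, 0.0085, 0.0315]
orientation: [-179.9, -0.0, -13.6]
wrist_force: [0.0, 0.6, -3.0]
width: 0.028
```

Run:
```python
from plan import *
s=r.state(); print(s['clock'],s['tool_pos'],s['orientation'],s['wrist_force'],s['torque'],s['width'], R(v[2]).T@(s['tool_pos'][:2]-v[:2]))
ims=[r.read_camera(c) for c in('wrist','side')]
cv2.imwrite('pics/w8.png',ims[0]);cv2.imwrite('pics/s8.png',cv2.resize(ims[1][110:320,180:460],(800,600)))
```

```text
12.4167 [0.50130251 0.00845864 0.03154439] [-1.79863348e+02 -1.55408405e-02 -1.35921415e+01] [ 0.02404823  0.55522987 -3.03497697] [0.03940329 0.12892685 0.03108966] 0.02801877526533492 [-0.13773148  0.05448441]
```

View pics/w8.png

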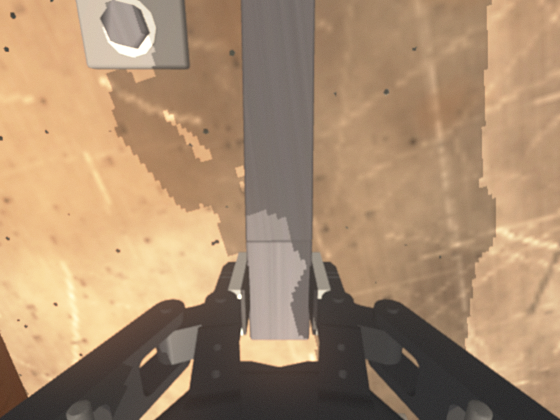

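View pics/s8.png

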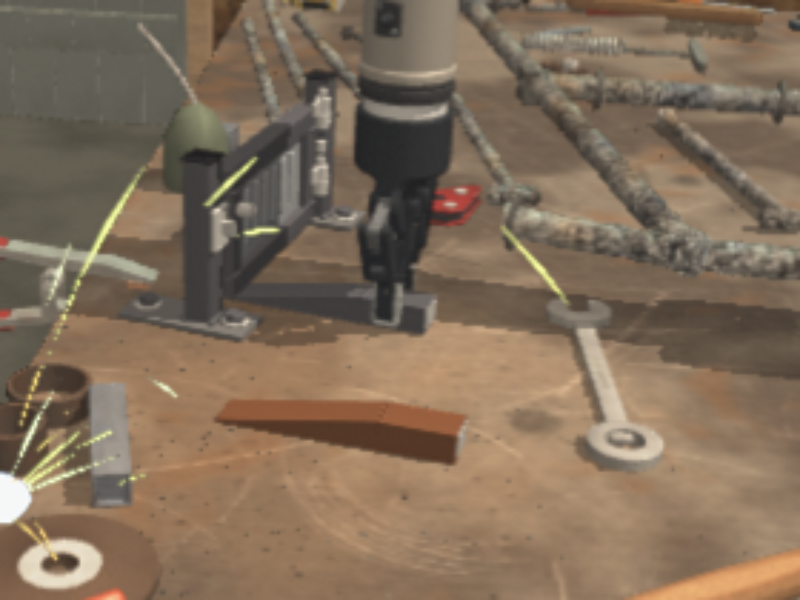

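Call:
play_rows:
  translation:
    - [0, 0, 0.1]
    - [0, 0, 0.2]
    - [0, 0, 0.2]
    - [0, 0, 0.2]
    - [0, 0, 0.2]
    - [0, 0, 0.2]
    - [0, 0, 0.2]
    - [0, 0, -1]
    - [0, 0, -3]
    - [-0.5, 0, -5]
    - [-2.5, 0, -5.5]
    - [-5, 0, -5.5]
    - [-6.5, 0, -5.5]
    - [-6.8, 0, -5.5]
    - [-6.8, 0, -4]
    - [-6.8, 0, -2]
    - [-6.8, 0, -0.6]
    - [-6.8, 0, -0.1]
    - [-6.8, 0, -0.1]
  angular:
    - [0, 0, 0]
    - [0, 0, 0]
    - [0, 0, 0]
    - [0, 0, 0]
    - [0, 0, 0]
    - [0, 0, 0]
    - [0, 0, 0]
    - [0, 0, 0]
    - [0, 0, 0]
    - [0, 0, 0]
    - [0, 0, 0]
    - [0, 0, 0]
    - [0, 0, 0]
    - [0, 0, 0]
    - [0, 0, 0]
    - [0, 0, 0]
    - [0, 0, 0]
    - [0, 0, 0]
    - [0, 0, 0]
  hand: [2.5, 2.5, 3, 4, 5, 5.5, 5.5, 5.5, 5.5, 5.5, 4, 2, 0, 0, 0, 0, 0, 0, 0]

```text
clock: 14.1
tool_pos: [0.4352, 0.0243, 0.0317]
orientation: [-179.9, 0.1, -13.6]
wrist_force: [-0.2, 0.9, 1.4]
width: -0.0003
```

```bash
cat > wf.py <<'E'
from plan import *
from scipy.optimize import minimize
W=np.array([[x,y,z] for y in(-.015,.015) for x,z in((-.085,0),(.085,0),(.085,.004),(-.03,.024),(-.085,.024))])
if __name__=='__main__':
    s=r.state(); print(s['clock'],s['tool_pos'],s['orientation'],s['wrist_force'],s['width'], R(v[2]).T@(s['tool_pos'][:2]-v[:2]))
    import sys; n=sys.argv[1]
    p=r.camera_params('wrist'); im=r.read_camera('wrist'); im2=r.read_camera('side')
    w=np.r_[gp(-.082,.055,0)[:2],v[2]]
    X=np.c_[W[:,:2]@R(w[2]).T+w[:2],W[:,2]]
    for u in proj('wrist',X,p): cv2.circle(im,tuple(int(a) for a in u),3,(0,255,0),1)
    # leaf front bottom/top edge for reference
    cv2.imwrite(f'pics/w{n}.png',im);cv2.imwrite(f'pics/s{n}.png',cv2.resize(im2[110:320,180:460],(800,600)))
E
python3 wf.py 9
```

```text
14.1 [0.43521244 0.02433307 0.03168164] [-1.79883711e+02  6.72495181e-02 -1.35919108e+01] [-0.1944293   0.86549546  1.44642916] -0.00028968073653511854 [-0.20570113  0.05433894]
```

View pics/w9.png

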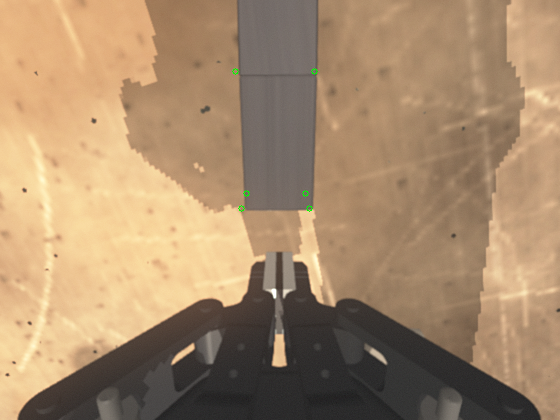

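View pics/s9.png

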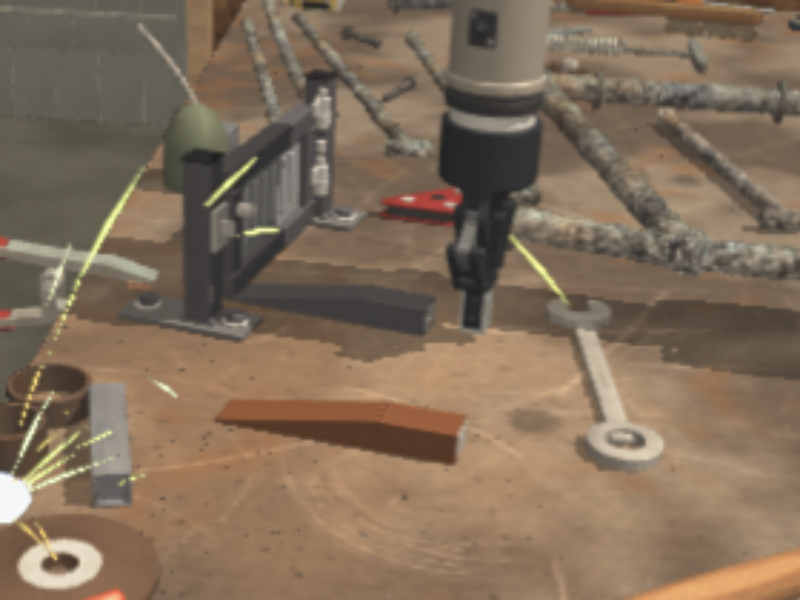

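Call:
play_rows:
  translation:
    - [0.8, 0, 0]
    - [1.6, 0, 0]
    - [2.3, 0, 0]
    - [2.6, 0, 0]
    - [2.8, 0, 0]
    - [3.0, 0, 0]
    - [3.2, 0, 0]
    - [3.4, 0, 0]
    - [3.6, 0, 0]
    - [3.8, 0, 0]
    - [4.0, 0, 0]
    - [4.2, 0, 0]
    - [4.4, 0, 0]
    - [4.5, 0, 0]
    - [4.6, 0, 0]
    - [4.6, 0, 0]
  angular:
    - [0, 0, 0]
    - [0, 0, 0]
    - [0, 0, 0]
    - [0, 0, 0]
    - [0, 0, 0]
    - [0, 0, 0]
    - [0, 0, 0]
    - [0, 0, 0]
    - [0, 0, 0]
    - [0, 0, 0]
    - [0, 0, 0]
    - [0, 0, 0]
    - [0, 0, 0]
    - [0, 0, 0]
    - [0, 0, 0]
    - [0, 0, 0]
  hand: [0, 0, 0, 0, 0, 0, 0, 0, 0, 0, 0, 0, 0, 0, 0, 0]

```text
clock: 15.53
tool_pos: [0.4812, 0.0136, 0.0331]
orientation: [-179.8, -0.1, -13.6]
wrist_force: [-0.1, 0.6, -0.3]
width: -0.0004
```

```bash
python3 wf.py 10
```

```text
15.5333 [0.48123718 0.0136187  0.03308016] [-1.79829883e+02 -1.07467101e-01 -1.36028625e+01] [-0.12417476  0.64602015 -0.3382797 ] -0.00036555947966040054 [-0.1584477   0.05477115]
```

View pics/w10.png

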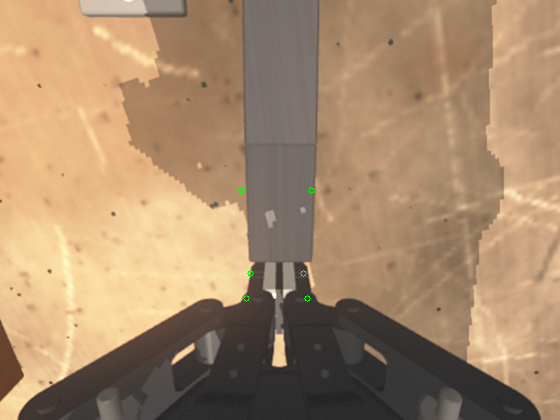

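View pics/s10.png

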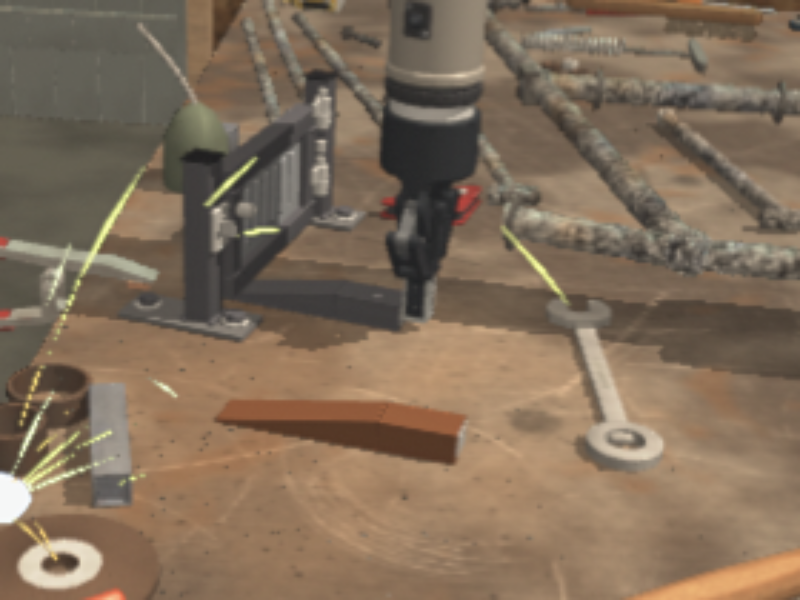

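Call:
play_rows:
  translation:
    - [0.1, 0, 0]
    - [0.2, 0, 0]
    - [0.2, 0, 0]
  angular:
    - [0, 0, 0]
    - [0, 0, 0]
    - [0, 0, 0]
  hand: [0, 0, 0]

```text
clock: 15.88
tool_pos: [0.4833, 0.0131, 0.0332]
orientation: [-179.8, -0.1, -13.6]
wrist_force: [-0.0, -0.9, -0.0]
width: -0.0001
```

Call:
play_rows:
  translation:
    - [0.1, 0, 0]
    - [0.2, 0, 0]
    - [0.2, 0, 0]
  angular:
    - [0, 0, 0]
    - [0, 0, 0]
    - [0, 0, 0]
  hand: [0, 0, 0]

```text
clock: 16.13
tool_pos: [0.4856, 0.0126, 0.0332]
orientation: [-179.8, -0.2, -13.6]
wrist_force: [0.1, -0.8, -0.5]
width: 0.0002
```

Call:
play_rows:
  translation:
    - [0.1, 0, 0]
    - [0.2, 0, 0]
    - [0.2, 0, 0]
  angular:
    - [0, 0, 0]
    - [0, 0, 0]
    - [0, 0, 0]
  hand: [0, 0, 0]

```text
clock: 16.38
tool_pos: [0.4875, 0.0121, 0.0331]
orientation: [-179.8, -0.1, -13.6]
wrist_force: [-1.0, 0.0, 0.5]
width: -0.0002
```

Call:
play_rows:
  translation:
    - [0.1, 0, 0]
    - [0.2, 0, 0]
    - [0.2, 0, 0]
  angular:
    - [0, 0, 0]
    - [0, 0, 0]
    - [0, 0, 0]
  hand: [0, 0, 0]

```text
clock: 16.63
tool_pos: [0.4893, 0.0117, 0.0331]
orientation: [-179.8, -0.1, -13.6]
wrist_force: [-2.3, 0.8, 0.1]
width: -0.0001
```

Call:
play_rows:
  translation:
    - [0.1, 0, 0]
    - [0.2, 0, 0]
    - [0.2, 0, 0]
  angular:
    - [0, 0, 0]
    - [0, 0, 0]
    - [0, 0, 0]
  hand: [0, 0, 0]

```text
clock: 16.88
tool_pos: [0.4913, 0.0112, 0.033]
orientation: [-179.8, -0.1, -13.6]
wrist_force: [-1.8, 0.3, 1.7]
width: 0.0002
```

Call:
play_rows:
  translation:
    - [0.1, 0, 0]
    - [0.2, 0, 0]
    - [0.2, 0, 0]
  angular:
    - [0, 0, 0]
    - [0, 0, 0]
    - [0, 0, 0]
  hand: [0, 0, 0]

```text
clock: 17.13
tool_pos: [0.4923, 0.0108, 0.0329]
orientation: [-179.9, 0.0, -13.6]
wrist_force: [-3.7, 0.4, 4.4]
width: 0.0004
```

Call:
play_rows:
  translation:
    - [0.1, 0, 0]
    - [0.1, 0, 0]
    - [0.1, 0, 0]
  angular:
    - [0, 0, 0]
    - [0, 0, 0]
    - [0, 0, 0]
  hand: [0, 0, 0]

```text
clock: 17.38
tool_pos: [0.4924, 0.0108, 0.0328]
orientation: [-179.9, 0.1, -13.6]
wrist_force: [-5.2, 0.8, 4.4]
width: -0.0002
```

Call:
play_rows:
  translation:
    - [0.1, 0, 0]
    - [0.2, 0, 0]
    - [0.2, 0, 0]
    - [0.2, 0, 0]
  angular:
    - [0, 0, 0]
    - [0, 0, 0]
    - [0, 0, 0]
    - [0, 0, 0]
  hand: [0, 0, 0, 0]

```text
clock: 17.72
tool_pos: [0.4928, 0.0106, 0.0326]
orientation: [-179.9, 0.3, -13.6]
wrist_force: [-6.3, 2.6, 4.6]
width: -0.0001
```

Call:
play_rows:
  translation:
    - [0.1, 0, 0]
    - [0.2, 0, 0]
    - [0.2, 0, 0]
    - [0.2, 0, 0]
  angular:
    - [0, 0, 0]
    - [0, 0, 0]
    - [0, 0, 0]
    - [0, 0, 0]
  hand: [0, 0, 0, 0]

```text
clock: 18.05
tool_pos: [0.4931, 0.0105, 0.0324]
orientation: [-180.0, 0.5, -13.6]
wrist_force: [-6.6, 2.9, 5.9]
width: 0.0001
```

Call:
play_rows:
  translation:
    - [0.1, 0, -0.05]
    - [0.2, 0, -0.08]
    - [0.25, 0, -0.08]
    - [0.25, 0, -0.08]
  angular:
    - [0, 0.004, 0]
    - [0, 0.009, 0]
    - [0, 0.009, 0]
    - [0, 0.009, 0]
  hand: [0, 0, 0, 0]

```text
clock: 18.38
tool_pos: [0.4935, 0.01, 0.0324]
orientation: [179.9, 0.3, -13.6]
wrist_force: [-6.6, 2.1, 1.1]
width: 0.0
```

```bash
python3 wf.py 11; python3 -c "
from plan import *
F=[]
for i in range(4):
    r.read_camera('side'); s=r.state(); F.append(R(v[2]).T@s['wrist_force'][:2]); print(s['clock'],F[-1],s['wrist_force'][2],s['orientation'],s['tool_pos'])
"
```

```text
18.3833 [0.49346406 0.01000494 0.03238443] [179.94254822   0.25366448 -13.56298521] [-6.61545074  2.09616324  1.06220492] 4.947236602012594e-05 [-0.14571357  0.05414018]
18.5333 [-6.27855559  0.84042516] 0.8240623652589256 [179.94255694   0.25309413 -13.56012388] [0.49343747 0.01001435 0.032375  ]
18.5833 [-6.41381378 -0.39744794] 0.7132415479343449 [179.94256748   0.25149969 -13.55919869] [0.49347808 0.0100162  0.03238894]
18.6333 [-6.37608735  0.64733718] 0.682003747680069 [179.94291772   0.25137064 -13.55836144] [0.49345925 0.01003966 0.0323858 ]
18.6833 [-6.46851856 -0.22749167] 0.8721116448730664 [179.943949     0.25089017 -13.56102828] [0.49346099 0.01002848 0.03238888]
```

View pics/w11.png

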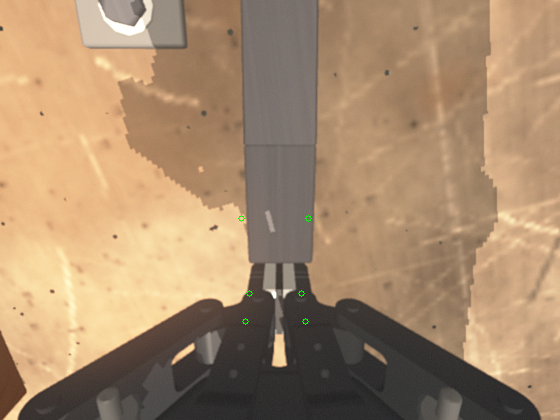

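View pics/s11.png

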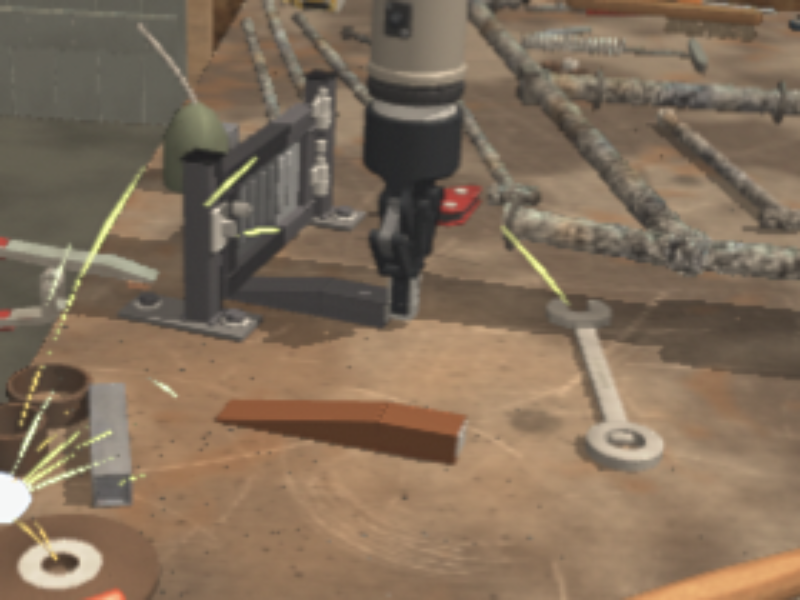

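Call:
play_rows:
  translation:
    - [0.15, 0, -0.02]
    - [0.25, 0, -0.04]
    - [0.3, 0, -0.06]
    - [0.35, 0, -0.08]
    - [0.35, 0, -0.08]
    - [0.35, 0, -0.08]
  angular:
    - [0, 0.004, 0]
    - [0, 0.006, 0]
    - [0, 0.008, 0]
    - [0, 0.008, 0]
    - [0, 0.008, 0]
    - [0, 0.008, 0]
  hand: [0, 0, 0, 0, 0, 0]

```text
clock: 19.18
tool_pos: [0.4942, 0.0095, 0.0322]
orientation: [179.9, 0.1, -13.5]
wrist_force: [-7.3, 2.0, 0.6]
width: 0.0002
```

```bash
cat > fr.py <<'E'
from plan import *
F=[]
for i in range(4):
    r.read_camera('side'); s=r.state(); F.append(np.r_[R(v[2]).T@s['wrist_force'][:2],s['wrist_force'][2]])
print(s['clock'],np.mean(F,0).round(2),s['orientation'].round(2),s['tool_pos'].round(5),(R(v[2]).T@(s['tool_pos'][:2]-v[:2])).round(5))
E
python3 fr.py
```

```text
19.3833 [-7.49  0.35  0.88] [ 1.7986e+02  9.0000e-02 -1.3540e+01] [0.49424 0.00948 0.03221] [-0.14484  0.05381]
```

Call:
play_rows:
  translation:
    - [0.15, 0, 0]
    - [0.25, 0, -0.02]
    - [0.35, 0, -0.03]
    - [0.4, 0, -0.04]
    - [0.4, 0, -0.04]
    - [0.4, 0, -0.04]
  angular:
    - [0, 0.004, 0]
    - [0, 0.006, 0]
    - [0, 0.008, 0]
    - [0, 0.008, 0]
    - [0, 0.008, 0]
    - [0, 0.008, 0]
  hand: [0, 0, 0, 0, 0, 0]

```text
clock: 19.88
tool_pos: [0.4948, 0.009, 0.0317]
orientation: [179.8, 0.0, -13.5]
wrist_force: [-9.2, 2.5, 3.5]
width: -0.0004
```

```bash
python3 fr.py
```

```text
20.0833 [-8.98  0.55  3.93] [ 1.7977e+02  2.0000e-02 -1.3510e+01] [0.49478 0.00907 0.03172] [-0.14421  0.05354]
```

Call:
play_rows:
  translation:
    - [0.15, 0, -0.02]
    - [0.25, 0, -0.05]
    - [0.35, 0, -0.08]
    - [0.45, 0, -0.1]
    - [0.5, 0, -0.1]
    - [0.5, 0, -0.1]
  angular:
    - [0, 0.004, 0]
    - [0, 0.006, 0]
    - [0, 0.008, 0]
    - [0, 0.008, 0]
    - [0, 0.008, 0]
    - [0, 0.008, 0]
  hand: [0, 0, 0, 0, 0, 0]

```text
clock: 20.58
tool_pos: [0.4956, 0.0085, 0.0316]
orientation: [179.6, 0.0, -13.5]
wrist_force: [-10.1, 3.0, 3.7]
width: -0.0001
```

```bash
python3 fr.py
```

```text
20.7833 [-10.2    0.55   3.79] [ 1.7964e+02  5.0000e-02 -1.3480e+01] [0.4955  0.00851 0.03153] [-0.14338  0.05317]
```

```bash
python3 wf.py 12; python3 -c "
import cv2,numpy as np
for n in(10,11,12):
    im=cv2.imread(f'pics/w{n}.png',0).astype(float); print(n,im[252:275,255:263].mean(1).round(0))
a=[cv2.imread(f'pics/w{n}.png')[120:300,200:360] for n in(10,11,12)]
cv2.imwrite('pics/cmp.png',cv2.resize(np.hstack(a),None,fx=1.6,fy=1.6))"
```

```text
20.7833 [0.4955035  0.00851    0.03153149] [ 1.79644184e+02  4.55714311e-02 -1.34766159e+01] [-9.53748867  2.49029225  3.43611922] -0.00012710802357771334 [-0.14337931  0.0531679 ]
10 [115. 115. 116. 115. 116. 116. 116. 116. 112. 102.  87.  74.  70.  71.
  71.  71.  70.  70.  70.  77.  79.  73.  70.]
11 [117. 116. 116. 117. 116. 116. 116. 117. 117. 114. 103.  85.  72.  70.
  70.  70.  70.  70.  71.  77.  78.  74.  70.]
12 [117. 116. 117. 116. 117. 116. 117. 116. 116. 116. 114. 102.  85.  71.
  70.  70.  70.  69.  71.  76.  79.  74.  68.]
```

View pics/cmp.png

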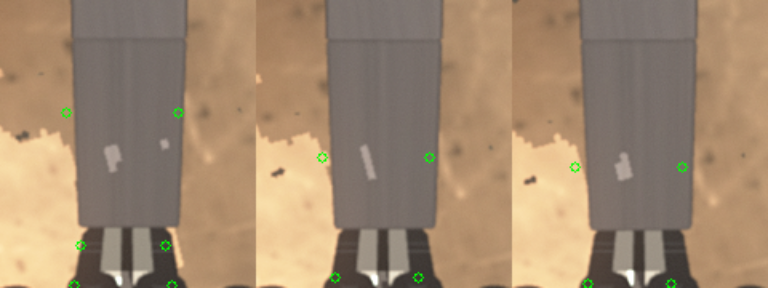

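Call:
play_rows:
  translation:
    - [-0.2, 0, 0]
    - [-0.6, 0, 0]
    - [-1.5, 0, 0]
    - [-3, 0, -1]
    - [-4.5, 0, -3]
    - [-5, 0, -6]
    - [-5, 0, -9]
    - [-5, 0, -12]
    - [-5, 0, -12]
  angular:
    - [0, 0, 0]
    - [0, 0, 0]
    - [0, 0, 0]
    - [0, 0, 0]
    - [0, 0, 0]
    - [0, 0, 0]
    - [0, 0, 0]
    - [0, 0, 0]
    - [0, 0, 0]
  hand: [0, 0, 0, 0, 0, 0, 0, 0, 0]

```text
clock: 21.63
tool_pos: [0.4518, 0.0213, 0.1574]
orientation: [179.9, -0.7, -13.5]
wrist_force: [2.0, 0.7, 0.3]
width: 0.0002
```

Run:
```python
from wf import *
s=r.state(); print(s['clock'],s['tool_pos'],s['wrist_force'])
p=r.camera_params('wrist'); im=r.read_camera('wrist'); sd=r.read_camera('side'); sc=r.read_camera('scene')
w=np.r_[gp(-.0485,.0535,0)[:2],v[2]]
X=np.c_[W[:,:2]@R(w[2]).T+w[:2],W[:,2]]
for u in proj('wrist',X,p): cv2.circle(im,tuple(int(a) for a in u),3,(0,255,0),1)
cv2.imwrite('pics/w13.png',im);cv2.imwrite('pics/s13.png',cv2.resize(sd[110:320,180:460],(800,600)));cv2.imwrite('pics/sc13.png',sc)
```

```text
21.6333 [0.45177999 0.02127079 0.15743378] [1.97879826 0.70101098 0.29976549]
```

View pics/w13.png

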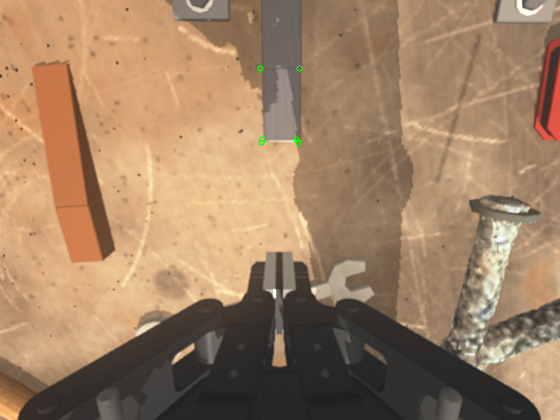

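View pics/s13.png

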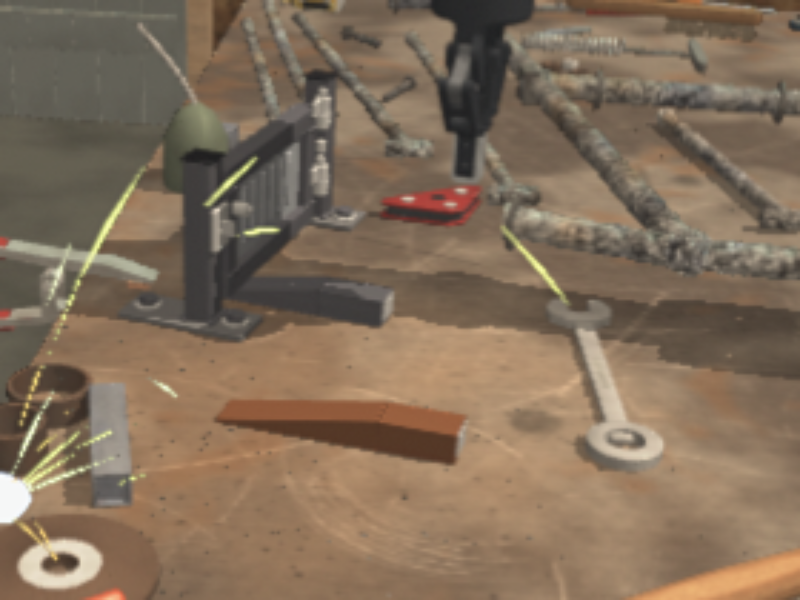

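View pics/sc13.png

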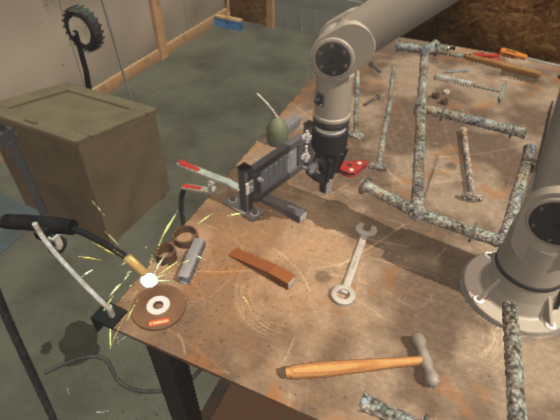

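```bash
python3 -c "
from station import r
print(r.job_done())"
```

```text
the job is handed in; nothing more can be done
None
```

The leaf is shut and wedged, and I handed the job in at about 21.6 s; no verdict came back.

**What I did:** I pushed the leaf against its stop with closed fingers and held about 7 N there. I then carried the dark steel wedge over the brown look-alike and laid it flat in front of the gate. From there I pushed it in by its tail in small steps to a steady 10.2 N.

**Last checks:**
- **Leaf and wedge position:** after I backed off, the pictures showed the leaf shut and the wedge flat and square. Its centre is at about x = -48 mm, y = +53 mm of the gate, with no spring-back visible.
- **Other things:** the tube offcut, magnet, brown wedge and spanner looked where they were.
- **Lift on the leaf:** I had no direct reading, so this is an estimate of about 15–17 N. The ratio of wedge travel to push came out near 1.75, at the top of the stated 0.75–1.7.
- **Disagreement:** travel alone would give about 20 N, still inside 9–26 N. At the lowest ratio, 0.75, it would be only about 7.7 N, but the measured travel argues against that.

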